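Find the slide valve's gate by feel and draw it to the shut mark

TASK

The gate of the slide valve is out of sight at the bottom of its slot: slide the flat key along the slot, towards the scribed line, feeling with its blade until it drops into the gate's pocket and its flange sits down on the guide. Then, with the key down in the pocket, draw the gate on until the leading edge of the key's flange meets the scribed line, and leave the key standing there. Leave the wrench, the rusty disc and the tin alone.

Things in the scene. Friction and masses are not known exactly. Their poses are not given: they have to be found in the camera images.
- guide: Black cast guide of the slide valve, bolted to the bench: 330 mm long (its x axis), 90 mm wide (y), 70 mm high (z up). Origin under its middle, on the bench. Low bolt heads (6 mm) on the top beyond x = +/-130 mm; round flanges on both ends reach 90 mm above the bench; a bonnet tube goes on to x = -264 mm.
- slot (a point): Middle of the slot in the guide's top, 70 mm above the bench; axes as the guide's. The slot is 16 mm wide, runs along x from -115 to +115 mm with closed ends, and is 45 mm deep down to the gate's flat top.
- slot_floor (a point): Middle of the slot's floor (the gate's top), 25 mm above the bench. The gate has a pocket 36 mm long in x, as wide as the slot, 18 mm deep; its place is unknown: centre at guide x -20 to +40 mm at the start, between key and line. The gate slides along x with about 10 N friction, stays where left, has no stop at the line (pocket travel x -85 to +50 mm).
- line (a point): Middle of the bright line, 3 mm wide, scribed straight across the guide's top, at guide x = -85 mm, 70 mm above the bench. Its axes are the guide's.
- key_grip (a point): Centre of the key's upright wooden grip: 40 mm along the slot, 24 mm across, 50 mm tall; pinched across its 24 mm it can swing about the pads. Axes: z up, x along the slot away from the line. Below the grip a steel flange 60 mm along the slot, 40 mm across, 8 mm thick, then the blade. Key 0.25 to 0.5 kg, standing loose in the slot at guide x 80 to 95 mm at the start.
- key_foot (a point): Middle of the foot of the key's steel blade, which is 28 mm along the slot, 12 mm across, 61 mm long from the flange down; 94 mm below the grip's centre. While the foot rides on the gate the flange's underside is 16 mm above the guide's top; with the blade in the pocket the flange rests on the guide's top, the foot 2 mm off the pocket's bottom.
- key_edge (a point): Middle of the leading lower edge of the key's flange, the edge nearest the scribed line: 30 mm from the grip's centre towards the line and 33 mm below it.
- wrench: Steel wrench, 200 mm, lying on the bench beyond the guide; origin under its middle. Leave alone.
- disc: Rusty round disc, 92 mm across, 22 mm high with its boss; origin under its centre. Leave alone.
- tin: Plain metal tin, 70 mm across, 110 mm high; origin under its centre. Leave alone.

How it is judged:
By the outcome, as a careful person would: the job done as asked, in the order asked, and still so for the second after the job is handed in, with the robot touching nothing.
It also fails if it takes over 51 s, if anything falls off the work surface, if the arm or the gripper's body presses on something with over 40 N, if the wrist force passes 120 N, or if a joint passes its speed limit or range.

ROBOT

A 6-joint arm with a two-finger parallel gripper is mounted at the origin on the work surface. World frame = base frame: x ahead of the robot, y to its left, z up, the work surface at z = 0. Lengths are in m, angles in rad, forces in N, time in s.
With the tool pointing down it reaches from about 0.425 to 0.925 m from the base axis. Payload 12.5 kg.
Tool frame: the origin (TCP) lies at the very end of the fingers, on their centre line; the grasp point (between the pads) lies 19 mm behind it; z points along the fingers, y is the line along which they close (so a half turn about z gives the same grasp; the last joint's range is limited). The gripper opens to 85 mm and grips with 20 to 120 N. Pads are 22 mm wide; open, the fingers measure 114 mm over their backs; the gripper's body (76 mm by 85 mm) begins 54 mm behind the grasp point. The pads swing forward as they close: fully open they stand 13 mm farther back than shut.
Start: joints at [1.037, 0.491, 1.559, -0, 1.092, -0.106], TCP at [0.259, 0.569, 0.231] pointing down, gripper open.
Joint ranges: [-3.1, 3.1], [-0.84, 2.19], [0.05, 2.79], [-1.13, 4.28], [0.06, 2.93], [-2.69, 2.69]. Speed limits (rad/s): [2.22, 2.22, 2.79, 3.14, 3.14, 3.14].

INTERFACE

Orientations are given as a unit quaternion [w, x, y, z].
In Python, from bench import read_state, vision, order gives the robot as it stands.
- The arm moves only by the tool drive_tool, never from a script. Its arguments are lists of equal length, an entry for each row: "linear": the shift along the tool's x, y, z in units of 40 mm (1.0 is 40 mm), a list of three; "rotation": the turn, a rotation vector about the tool's x, y, z in units of 5 degrees (1.0 is 5 degrees), a list of three. A call has 1 to 8 rows; each row shifts and turns the commanded pose from where the row before left it, along the tool's axes as they then stand; what a row does not reach is not made up. A row lasts 1/12 s, in which the tool goes at most 41.7 mm and 7.16 degrees, less where a joint would pass 70% of its speed; a pose out of reach is approached as far as the arm can. A call is refused whole if a number of a shift passes 1 or a number of a turn 1, either way. A call with a gripper value outside its range is refused whole. "grip" is the opening in per cent of the stroke, from 0 (shut) to 100 (fully open), set as the call begins (left out, the last holds). The fingers move at their own pace and stop on an object; "force" is the grip in N (left out, the last holds). Time passes only in rows, so rows that do not move let the fingers close. It gives the time, the measured TCP pose, the force, the opening and the grip force at its end, in the units of the state.
- read_state(): the state, without advancing time (a new reading comes with each control period).
- vision.capture(name): name is "scene" or "top" or "wrist"; returns the picture (384x512x3 uint8, red, green, blue); there is no depth.
- vision.camera_info(name): a dict with "intrinsics" (3x3 intrinsics, pixels), "R" (3x3) and "t" (3): a world point X has camera coordinates R X + t. Camera axes: x right, y down, z forward; pixel columns grow to the right and rows downward; lengths in m; the calibration is good to about 2 mm. A picture is of the moment at which its call begins: read the wrist's pose just before it. camera_info takes no time and is no camera call; for the wrist camera it gives the pose at the moment of the call.
- order.finish_job(): hands the job in; it is judged then, once.
The state is a dict: "clock": time; "q": joint angles; "joint_vel": joint speeds; "joint_torque": joint torques, N m; "tcp_pos": TCP position; "tcp_rot": TCP orientation; "force": force on the tool from outside, world axes, zero at the start; "torque": the same for the moment, N m; "grip_width": opening from 0.0 (shut) to 1.0 (fully open); "grasp_force": force on a finger pad.
Only numpy, scipy, OpenCV 4.12 (cv2) and the standard library are available. Lean on these libraries where they do the work, as an engineer would, in place of code of your own. Each camera call takes 0.05 s, during which the arm holds its last target. There are 200 camera calls.

## Working session

There is one attempt and no reset: what is moved stays moved. The work goes in short steps, Python scripts to look and compute and a tool call to move; the robot and the scene stay as the last step left them, time stands still between calls to the robot, and variables do not carry over. Pictures are saved under pics/ and viewed, at most 10 in all, crops included, and the job is handed in when it is done.

Besides the shell and the picture viewer there is one more tool, called after "Emit:" as name(argument=value, ...), one argument or row to a line, values as JSON. drive_tool: Moves the arm, as the interface text tells. Its arguments: {"type":"object","properties":{"linear":{"type":"array","items":{"type":"array","items":{"type":"number"}}},"rotation":{"type":"array","items":{"type":"array","items":{"type":"number"}}},"grip":{"type":"number"},"force":{"type":"number"}},"required":["linear","rotation"]}

```bash
mkdir -p pics
python3 - <<'E'
from bench import read_state, vision
import cv2
s=read_state();print(s)
for n in("scene","top"):
    im=vision.capture(n);cv2.imwrite(f"pics/{n}0.png",im[:,:,::-1])
    c=vision.camera_info(n);print(n,c)
a=cv2.imread("pics/scene0.png");b=cv2.imread("pics/top0.png")
cv2.imwrite("pics/both.png",cv2.resize(cv2.vconcat([a,b]),(400,600)))
E
```

```text
{'clock': 0.0, 'q': array([ 1.03740394e+00,  4.91548151e-01,  1.55944301e+00,  3.47467163e-05,
        1.09170708e+00, -1.05606435e-01]), 'joint_vel': array([-0.0006471 , -0.00254683, -0.00144566,  0.00106516,  0.00068269,
       -0.00026272]), 'joint_torque': array([ 2.21702037e-03, -6.18456459e+01, -2.61600244e+01, -2.14867373e-05,
        3.99870696e-03, -1.76495064e-05]), 'tcp_pos': array([0.25914716, 0.56849631, 0.23073705]), 'tcp_rot': array([-1.88260568e-04,  2.12273565e-01,  9.77210125e-01, -5.19976984e-04]), 'force': array([ 0.18243743, -0.14651682, -0.72677393]), 'torque': array([ 0.01402532, -0.01872946, -0.01773774]), 'grasp_force': 0.0, 'grip_width': 0.9991748562468323}
scene {'intrinsics': array([[439.29061994,   0.        , 254.51255182],
       [  0.        , 439.29061994, 195.37437342],
       [  0.        ,   0.        ,   1.        ]]), 'R': array([[-0.80158184,  0.59787992, -0.00248191],
       [ 0.39748235,  0.52979728, -0.74921467],
       [-0.4466255 , -0.60154339, -0.66232259]]), 't': array([ 0.52598486, -0.17181158,  1.95107764])}
top {'intrinsics': array([[384.84434675,   0.        , 253.37037771],
       [  0.        , 384.84434675, 189.57585779],
       [  0.        ,   0.        ,   1.        ]]), 'R': array([[-0.02936666, -0.99951696,  0.01017036],
       [-0.98503753,  0.02720963, -0.17017845],
       [ 0.16981951, -0.01501576, -0.98536078]]), 't': array([0.01075633, 0.61704142, 1.12150125])}
```

View pics/top0.png

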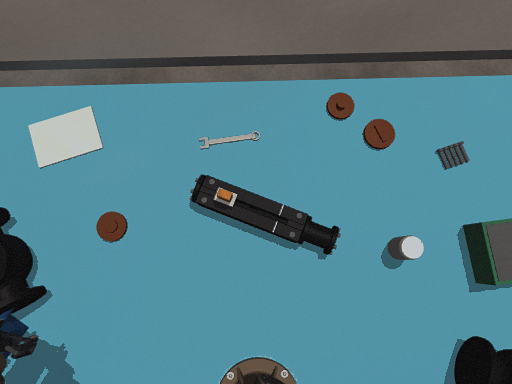

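View pics/scene0.png

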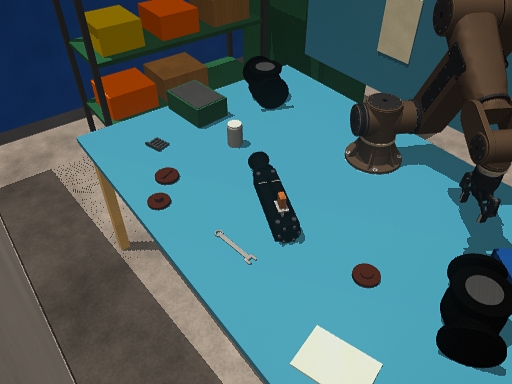

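Top view: the guide runs from about (195,190) to (335,240), with the orange grip at (224,195) and the scribed line near (278,218). I'll now segment these.

```bash
cat > h.py <<'E'
import numpy as np,cv2
from bench import read_state, vision
def ray(n,u,v,z,c=None):
    c=c or vision.camera_info(n); d=np.linalg.inv(c["intrinsics"])@[u,v,1]
    R,t=c["R"],c["t"]; o=-R.T@t; d=R.T@d
    return o+d*(z-o[2])/d[2]
def blobs(m,mn=5):
    cs,_=cv2.findContours(m.astype(np.uint8),cv2.RETR_EXTERNAL,cv2.CHAIN_APPROX_NONE)
    return [cv2.minAreaRect(c) for c in cs if len(c)>=mn]
E
python3 - <<'E'
from h import *
im=cv2.imread("pics/top0.png");roi=im[165:265,180:350]
cv2.imwrite("pics/crop_top.png",cv2.resize(roi,(765,450),interpolation=cv2.INTER_CUBIC))
hsv=cv2.cvtColor(im,cv2.COLOR_BGR2HSV).astype(int)
M=np.zeros(im.shape[:2],bool);M[165:265,180:350]=1
org=M&(hsv[...,0]<22)&(hsv[...,1]>120)&(hsv[...,2]>110)
br=M&(hsv[...,1]<70)&(hsv[...,2]>110)
dk=M&(hsv[...,2]<70)
for n,m,z in(("org",org,.144),("bright",br,.07),("dark",dk,.07)):
    for r in blobs(m): print(n,np.round(r[0],1),np.round(r[1],1),round(r[2]),ray("top",*r[0],z).round(4))
E
```

```text
org [224.1 193.7] [13.4  7.6] 22 [0.5918 0.0769 0.144 ]
bright [274.8 226.1] [ 1.1 11.2] 24 [ 0.5027 -0.0667  0.07  ]
bright [280.9 209.5] [1.3 9.8] 22 [ 0.5517 -0.0869  0.07  ]
bright [225.2 196.4] [20.1 13.2] 22 [0.5957 0.0783 0.07  ]
dark [265.  214.3] [154.9  31.3] 21 [ 0.5386 -0.039   0.07  ]
```

View pics/crop_top.png

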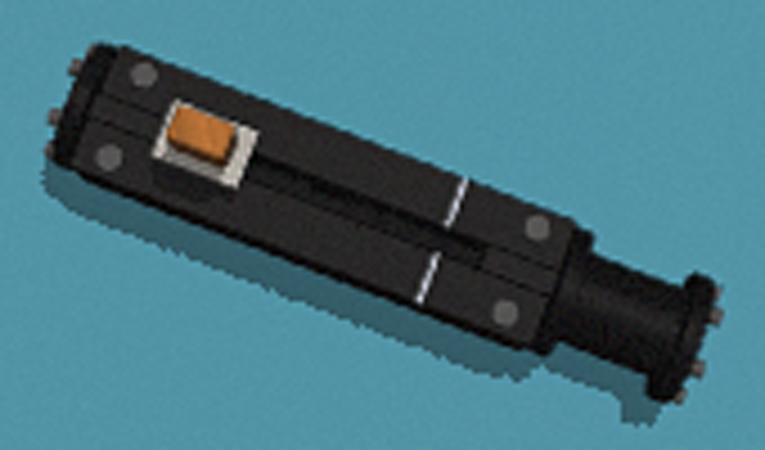

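The crop shows the two halves of the scribed line and the key on the slot axis. The line's middle is about (0.527, -0.077), the slot axis lies about 67.4° from world x, and the key is about (0.591, 0.077). I'm moving above the key.

Emit:
drive_tool(
  linear=[
    [-0.79,-0.483,0],
    [-0.79,-0.483,0],
    [-0.79,-0.483,0],
    [-0.79,-0.483,0],
    [-0.79,-0.483,0],
    [-0.79,-0.483,0],
    [-0.79,-0.483,0],
    [-0.79,-0.483,0],
  ],
  rotation=[
    [0,0,0],
    [0,0,0],
    [0,0,0],
    [0,0,0],
    [0,0,0],
    [0,0,0],
    [0,0,0],
    [0,0,0],
  ],
)

```text
clock: 0.77
tcp_pos: [0.4258, 0.3215, 0.2312]
tcp_rot: [-0.0, 0.212, 0.977, -0.0]
force: [1.0, 1.6, 0.0]
grip_width: 0.998
grasp_force: 0.0
```

Emit:
drive_tool(
  linear=[
    [-0.79,-0.483,0],
    [-0.79,-0.483,0],
    [-0.79,-0.483,0],
    [-0.79,-0.483,0],
    [-0.79,-0.483,0],
    [-0.79,-0.483,0],
    [-0.79,-0.483,0],
    [-0.79,-0.483,0],
  ],
  rotation=[
    [0,0,0],
    [0,0,0],
    [0,0,0],
    [0,0,0],
    [0,0,0],
    [0,0,0],
    [0,0,0],
    [0,0,0],
  ],
)

```text
clock: 1.43
tcp_pos: [0.5917, 0.0759, 0.2311]
tcp_rot: [-0.0, 0.212, 0.977, 0.0]
force: [1.2, -0.4, 0.4]
grip_width: 0.998
grasp_force: 0.0
```

Emit:
drive_tool(
  linear=[
    [0,0,0],
    [0,0,0],
    [0,0,0],
    [0,0,0],
    [0,0,0],
    [0,0,0],
    [0,0,0],
    [0,0,0],
  ],
  rotation=[
    [0,0,1],
    [0,0,1],
    [0,0,1],
    [0,0,1],
    [0,0,1],
    [0,0,1],
    [0,0,1],
    [0,0,1],
  ],
)

```text
clock: 2.1
tcp_pos: [0.5909, 0.0777, 0.231]
tcp_rot: [-0.0, 0.536, 0.845, -0.0]
force: [-0.2, -0.2, -0.1]
grip_width: 1.001
grasp_force: 0.0
```

Emit:
drive_tool(
  linear=[
    [0,0,0],
    [0,0,0],
    [0,0,0],
    [0,0,0],
    [0,0,0],
    [0,0,0],
    [0,0,0],
    [0,0,0],
  ],
  rotation=[
    [0,0,1],
    [0,0,1],
    [0,0,1],
    [0,0,1],
    [0,0,1],
    [0,0,1],
    [0,0,1],
    [0,0,1],
  ],
)

```text
clock: 2.77
tcp_pos: [0.5909, 0.0777, 0.231]
tcp_rot: [-0.0, 0.792, 0.61, -0.0]
force: [-0.6, -0.3, -0.1]
grip_width: 0.997
grasp_force: 0.0
```

Emit:
drive_tool(
  linear=[
    [0,0,0],
    [0,0,0],
    [0,0,0],
    [0,0,0],
    [0,0,0],
  ],
  rotation=[
    [0,0,0.8],
    [0,0,0.8],
    [0,0,0],
    [0,0,0],
    [0,0,0],
  ],
)

```text
clock: 3.18
tcp_pos: [0.591, 0.0776, 0.2312]
tcp_rot: [-0.0, 0.831, 0.556, -0.0]
force: [1.3, -0.0, 0.7]
grip_width: 1.001
grasp_force: 0.0
```

Run:
```python
from h import *
s=read_state();c=vision.camera_info("wrist");print(s["clock"],s["tcp_pos"],s["tcp_rot"],s["q"].round(2),s["force"])
im=vision.capture("wrist");cv2.imwrite("pics/w1.png",im[:,:,::-1])
print(c["R"].round(3),c["t"].round(3))
im=im[:,:,::-1].copy();hsv=cv2.cvtColor(im,cv2.COLOR_BGR2HSV).astype(int)
org=(hsv[...,0]<22)&(hsv[...,1]>120)&(hsv[...,2]>110)
br=(hsv[...,1]<70)&(hsv[...,2]>110)
for n,m,z in(("org",org,.144),("bright",br,.094)):
    for r in blobs(m,40):
        print(n,np.round(r[0]),np.round(r[1]),round(r[2]),ray("wrist",*r[0],z,c).round(4)); print([ray("wrist",*p,z,c).round(4)[:2].tolist() for p in cv2.boxPoints(r)])
```

```text
3.1833 [0.59100201 0.07764976 0.23115492] [-1.12241004e-04  8.30908347e-01  5.56409288e-01 -9.98934784e-05] [0.02 0.45 1.63 0.   1.06 0.41] [ 1.27414341 -0.0037577   0.74702603]
[[ 0.925 -0.381 -0.002]
 [-0.365 -0.887  0.282]
 [-0.109 -0.26  -0.959]] [-0.517  0.248  0.463]
org [258. 193.] [42. 25.] 90 [0.5938 0.0806 0.144 ]
[[0.5911, 0.1017], [0.6106, 0.0937], [0.5967, 0.0586], [0.5763, 0.0669]]
bright [276. 302.] [ 2. 26.] 90 [ 0.5575 -0.0664  0.094 ]
[[0.5438, -0.0592], [0.5723, -0.0709], [0.5713, -0.0736], [0.5427, -0.0618]]
bright [235. 302.] [ 2. 26.] 90 [ 0.5125 -0.0479  0.094 ]
[[0.4988, -0.0408], [0.5273, -0.0525], [0.5262, -0.0551], [0.4976, -0.0433]]
bright [258. 180.] [55. 39.] 90 [0.5939 0.0803 0.094 ]
[[0.5866, 0.1141], [0.6229, 0.0992], [0.6017, 0.0445], [0.5633, 0.0603]]
bright [287. 123.] [14. 14.] 90 [0.6421 0.1219 0.094 ]
[[0.6382, 0.1306], [0.6507, 0.1255], [0.6461, 0.113], [0.6334, 0.1182]]
bright [405. 108.] [155.  33.] 69 [0.752  0.0921 0.094 ]
[[0.7302, 0.1635], [0.7586, 0.162], [0.777, 0.0108], [0.7444, 0.0107]]
```

View pics/w1.png

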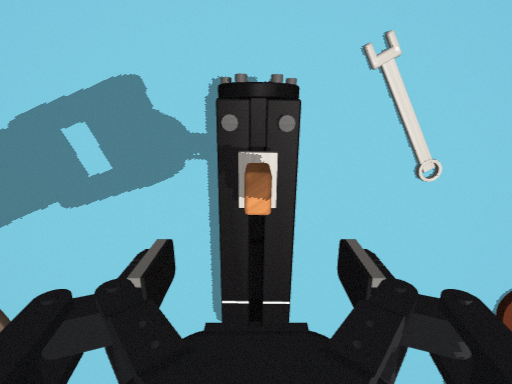

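The wrist picture is aligned with the slot: the key's grip is at (258,190), its flange at (258,180) and the line at row 302. I'm computing offsets in the tool frame.

Run:
```python
from h import *
s=read_state();c=vision.camera_info("wrist");p=s["tcp_pos"]
X=np.array([.381,.925]);Y=np.array([.925,-.381])
for n,u,v,z in(("line",255.5,302,.07),("slotnear",256,290,.07),("flange",258,180,.094),("flL",238.5,180,.094),("flR",277.5,180,.094),("edgeguideL",221,302,.07),("edgeguideR",290,302,.07),("fl far",258,152.5,.094),("boltL",229.5,123,.073),("boltR",287,123,.073)):
    w=ray("wrist",u,v,z,c)[:2];d=w-p[:2];print(n,w.round(4),"x",round(d@X,4),"y",round(d@Y,4))
```

```text
line [ 0.5278 -0.0744] x -0.1648 y -0.0006
slotnear [ 0.5352 -0.058 ] x -0.1468 y 0.0001
flange [0.5942 0.0796] x 0.003 y 0.0022
flL [0.5756 0.0873] x 0.003 y -0.018
flR [0.6129 0.0719] x 0.003 y 0.0224
edgeguideL [ 0.4866 -0.0575] x -0.1648 y -0.0451
edgeguideR [ 0.5689 -0.0913] x -0.1648 y 0.0439
fl far [0.605 0.106] x 0.0315 y 0.0022
boltL [0.5881 0.1432] x 0.0595 y -0.0277
boltR [0.6439 0.1202] x 0.0595 y 0.0327
```

Emit:
drive_tool(
  linear=[
    [0.075,0.035,0.6],
    [0,0,0.6],
    [0,0,0.6],
    [0,0,0.6],
    [0,0,0.5],
    [0,0,0.375],
    [0,0,0],
    [0,0,0],
  ],
  rotation=[
    [0,0,0.12],
    [0,0,0],
    [0,0,0],
    [0,0,0],
    [0,0,0],
    [0,0,0],
    [0,0,0],
    [0,0,0],
  ],
)

```text
clock: 3.9
tcp_pos: [0.5934, 0.0799, 0.1]
tcp_rot: [-0.0, 0.834, 0.551, -0.001]
force: [-0.2, 0.0, 0.3]
grip_width: 1.0
grasp_force: 0.0
```

Emit:
drive_tool(
  linear=[
    [0,0,0],
    [0,0,0],
    [0,0,0],
    [0,0,0],
    [0,0,0],
    [0,0,0],
    [0,0,0],
    [0,0,0],
  ],
  rotation=[
    [0,0,0],
    [0,0,0],
    [0,0,0],
    [0,0,0],
    [0,0,0],
    [0,0,0],
    [0,0,0],
    [0,0,0],
  ],
  grip=0,
  force=60,
)

```text
clock: 4.57
tcp_pos: [0.5937, 0.08, 0.101]
tcp_rot: [0.0, 0.834, 0.551, 0.0]
force: [-0.6, 0.2, 6.0]
grip_width: 0.273
grasp_force: 58.9
```

Emit:
drive_tool(
  linear=[
    [-0.06,0,0],
    [-0.06,0,0],
    [-0.06,0,0],
    [-0.06,0,0],
    [-0.06,0,0],
    [-0.06,0,0],
  ],
  rotation=[
    [0,0,0],
    [0,0,0],
    [0,0,0],
    [0,0,0],
    [0,0,0],
    [0,0,0],
  ],
)

```text
clock: 5.07
tcp_pos: [0.5885, 0.0669, 0.101]
tcp_rot: [0.0, 0.834, 0.551, 0.001]
force: [0.7, 3.0, 6.2]
grip_width: 0.271
grasp_force: 59.0
```

Emit:
drive_tool(
  linear=[
    [-0.07,0,0],
    [-0.07,0,0],
    [-0.07,0,0],
    [-0.07,0,0],
    [-0.07,0,0],
    [-0.07,0,0],
  ],
  rotation=[
    [0,0,0],
    [0,0,0],
    [0,0,0],
    [0,0,0],
    [0,0,0],
    [0,0,0],
  ],
)

```text
clock: 5.57
tcp_pos: [0.582, 0.0514, 0.101]
tcp_rot: [0.0, 0.834, 0.551, 0.001]
force: [2.3, 3.1, 2.9]
grip_width: 0.272
grasp_force: 58.7
```

Emit:
drive_tool(
  linear=[
    [-0.05,0,0],
    [-0.05,0,0],
    [-0.05,0,0],
    [-0.05,0,0],
  ],
  rotation=[
    [0,0,0],
    [0,0,0],
    [0,0,0],
    [0,0,0],
  ],
)

```text
clock: 5.9
tcp_pos: [0.5788, 0.044, 0.101]
tcp_rot: [0.0, 0.834, 0.551, 0.001]
force: [1.2, 3.5, 7.6]
grip_width: 0.278
grasp_force: 59.1
```

Emit:
drive_tool(
  linear=[
    [-0.05,0,0],
    [-0.05,0,0],
    [-0.05,0,0],
  ],
  rotation=[
    [0,0,0],
    [0,0,0],
    [0,0,0],
  ],
)

```text
clock: 6.15
tcp_pos: [0.5765, 0.0385, 0.101]
tcp_rot: [0.0, 0.834, 0.551, 0.001]
force: [1.2, 2.6, 5.6]
grip_width: 0.271
grasp_force: 58.8
```

Emit:
drive_tool(
  linear=[
    [-0.05,0,0],
    [-0.05,0,0],
    [-0.05,0,0],
  ],
  rotation=[
    [0,0,0],
    [0,0,0],
    [0,0,0],
  ],
)

```text
clock: 6.4
tcp_pos: [0.5741, 0.033, 0.1009]
tcp_rot: [0.0, 0.834, 0.551, 0.001]
force: [2.3, 6.3, 5.9]
grip_width: 0.273
grasp_force: 59.1
```

Emit:
drive_tool(
  linear=[
    [-0.05,0,0],
    [-0.05,0,0],
  ],
  rotation=[
    [0,0,0],
    [0,0,0],
  ],
)

```text
clock: 6.57
tcp_pos: [0.5725, 0.0293, 0.1009]
tcp_rot: [0.0, 0.834, 0.551, 0.001]
force: [1.7, 4.2, 7.3]
grip_width: 0.271
grasp_force: 59.2
```

Emit:
drive_tool(
  linear=[
    [-0.05,0,0],
    [-0.05,0,0],
    [-0.05,0,0],
  ],
  rotation=[
    [0,0,0],
    [0,0,0],
    [0,0,0],
  ],
)

```text
clock: 6.82
tcp_pos: [0.5702, 0.0238, 0.1009]
tcp_rot: [0.0, 0.834, 0.551, 0.001]
force: [1.2, 3.0, 7.4]
grip_width: 0.27
grasp_force: 59.0
```

Emit:
drive_tool(
  linear=[
    [-0.05,0,0],
    [-0.05,0,0],
    [-0.05,0,0],
  ],
  rotation=[
    [0,0,0],
    [0,0,0],
    [0,0,0],
  ],
)

```text
clock: 7.07
tcp_pos: [0.5678, 0.0183, 0.1009]
tcp_rot: [0.0, 0.834, 0.551, 0.001]
force: [1.3, 4.4, 5.6]
grip_width: 0.271
grasp_force: 59.0
```

Emit:
drive_tool(
  linear=[
    [-0.05,0,0],
    [-0.05,0,0],
    [-0.05,0,0],
  ],
  rotation=[
    [0,0,0],
    [0,0,0],
    [0,0,0],
  ],
)

```text
clock: 7.32
tcp_pos: [0.5654, 0.0128, 0.1009]
tcp_rot: [0.0, 0.834, 0.551, 0.001]
force: [1.8, 3.6, 5.4]
grip_width: 0.273
grasp_force: 59.0
```

Emit:
drive_tool(
  linear=[
    [-0.05,0,0],
    [-0.05,0,0],
    [-0.05,0,0],
  ],
  rotation=[
    [0,0,0],
    [0,0,0],
    [0,0,0],
  ],
)

```text
clock: 7.57
tcp_pos: [0.563, 0.0072, 0.1008]
tcp_rot: [0.0, 0.834, 0.551, 0.001]
force: [2.6, 4.0, 4.4]
grip_width: 0.276
grasp_force: 59.0
```

Emit:
drive_tool(
  linear=[
    [-0.05,0,0],
    [-0.05,0,0],
    [-0.05,0,0],
  ],
  rotation=[
    [0,0,0],
    [0,0,0],
    [0,0,0],
  ],
)

```text
clock: 7.82
tcp_pos: [0.5604, 0.0016, 0.1006]
tcp_rot: [0.0, 0.834, 0.551, 0.001]
force: [2.1, 2.8, 3.6]
grip_width: 0.273
grasp_force: 58.8
```

Emit:
drive_tool(
  linear=[
    [-0.05,0,0],
    [-0.05,0,0],
  ],
  rotation=[
    [0,0,0],
    [0,0,0],
  ],
)

```text
clock: 7.98
tcp_pos: [0.5577, -0.0024, 0.0997]
tcp_rot: [-0.001, 0.834, 0.551, -0.001]
force: [0.0, 0.1, -3.7]
grip_width: 0.273
grasp_force: 59.0
```

The foot has lost its support: the vertical force is now just the key's weight. I'm lowering into the pocket.

Emit:
drive_tool(
  linear=[
    [0,0,0.07],
    [0,0,0.07],
    [0,0,0.07],
    [0,0,0.07],
  ],
  rotation=[
    [0,0,0],
    [0,0,0],
    [0,0,0],
    [0,0,0],
  ],
)

```text
clock: 8.32
tcp_pos: [0.5583, -0.0021, 0.0885]
tcp_rot: [-0.0, 0.834, 0.551, -0.0]
force: [0.5, -0.7, -4.7]
grip_width: 0.271
grasp_force: 58.9
```

Emit:
drive_tool(
  linear=[
    [0,0,0.05],
    [0,0,0.05],
    [0,0,0.04],
    [0,0,0],
  ],
  rotation=[
    [0,0,0],
    [0,0,0],
    [0,0,0],
    [0,0,0],
  ],
)

```text
clock: 8.65
tcp_pos: [0.5584, -0.0021, 0.0849]
tcp_rot: [0.0, 0.834, 0.551, 0.0]
force: [-6.5, -0.0, 16.9]
grip_width: 0.271
grasp_force: 61.4
```

Emit:
drive_tool(
  linear=[
    [0,0,-0.035],
    [-0.07,0,0],
    [-0.07,0,0],
    [-0.07,0,0],
    [-0.07,0,0],
  ],
  rotation=[
    [0,0,0],
    [0,0,0],
    [0,0,0],
    [0,0,0],
    [0,0,0],
  ],
)

```text
clock: 9.07
tcp_pos: [0.5555, -0.0113, 0.086]
tcp_rot: [0.0, 0.835, 0.551, 0.002]
force: [3.5, 15.2, 14.6]
grip_width: 0.271
grasp_force: 61.1
```

Emit:
drive_tool(
  linear=[
    [-0.08,0,0],
    [-0.08,0,0],
    [-0.08,0,0],
    [-0.08,0,0],
    [-0.08,0,0],
    [-0.08,0,0],
    [-0.08,0,0],
    [0,0,0],
  ],
  rotation=[
    [0,0,0],
    [0,0,0],
    [0,0,0],
    [0,0,0],
    [0,0,0],
    [0,0,0],
    [0,0,0],
    [0,0,0],
  ],
)

```text
clock: 9.73
tcp_pos: [0.5477, -0.0322, 0.0877]
tcp_rot: [0.002, 0.835, 0.551, 0.003]
force: [1.6, 13.1, 28.5]
grip_width: 0.271
grasp_force: 63.0
```

Run:
```python
from h import *
s=read_state();c=vision.camera_info("wrist");print(s["tcp_pos"])
im=vision.capture("wrist")[:,:,::-1];t=vision.capture("top")[:,:,::-1];sc=vision.capture("scene")[:,:,::-1]
for n,i in(("w2",im),("t2",t),("s2",sc)):cv2.imwrite(f"pics/{n}.png",i)
R=lambda i:cv2.resize(i,(400,300),interpolation=cv2.INTER_CUBIC)
cv2.imwrite("pics/m2.png",cv2.vconcat([cv2.hconcat([R(im),R(t[165:265,180:313])]),cv2.hconcat([R(im[200:344,160:352]),R(sc[145:250,220:360])])]))
```

```text
[ 0.54767946 -0.03220512  0.08767237]
```

View pics/m2.png

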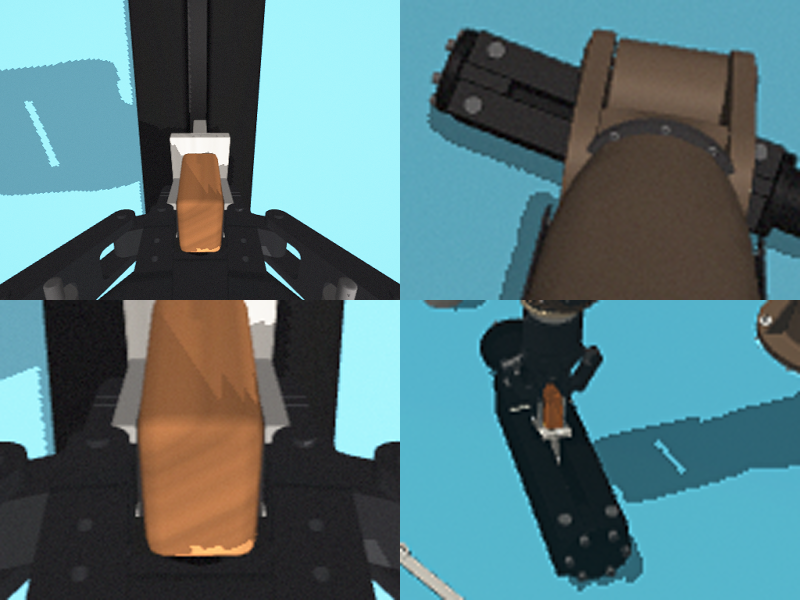

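The picture shows the key swung back in the pads: the flange's trailing end has lifted and the blade lags behind. I'll release so it drops flat, then grip again harder.

Emit:
drive_tool(
  linear=[
    [0,0,-0.05],
    [0,0,-0.05],
    [0,0,0],
    [0,0,0],
    [0,0,0],
    [0,0,0],
  ],
  rotation=[
    [0,0,0],
    [0,0,0],
    [0,0,0],
    [0,0,0],
    [0,0,0],
    [0,0,0],
  ],
  grip=65,
)

```text
clock: 10.38
tcp_pos: [0.5452, -0.0331, 0.0886]
tcp_rot: [-0.0, 0.834, 0.551, -0.0]
force: [0.1, -1.0, 0.4]
grip_width: 0.65
grasp_force: 0.0
```

```bash
cat > look.py <<'E'
import sys
from h import *
k=sys.argv[1]
s=read_state();c=vision.camera_info("wrist");print(s["clock"],s["tcp_pos"],s["force"].round(1))
np.savez(f"pics/{k}.npz",R=c["R"],t=c["t"],K=c["intrinsics"],p=s["tcp_pos"])
im=vision.capture("wrist")[:,:,::-1];sc=vision.capture("scene")[:,:,::-1]
cv2.imwrite(f"pics/w{k}.png",im);cv2.imwrite(f"pics/s{k}.png",sc)
R=lambda i:cv2.resize(i,(400,300),interpolation=cv2.INTER_CUBIC)
cv2.imwrite(f"pics/m{k}.png",cv2.hconcat([cv2.resize(im[120:344,160:352],(480,560)),cv2.resize(sc[145:250,245:305],(320,560),interpolation=cv2.INTER_CUBIC)]))
E
python3 look.py 3
```

```text
10.3833 [ 0.54516396 -0.03314385  0.08857664] [ 0.1 -1.   0.4]
```

View pics/m3.png

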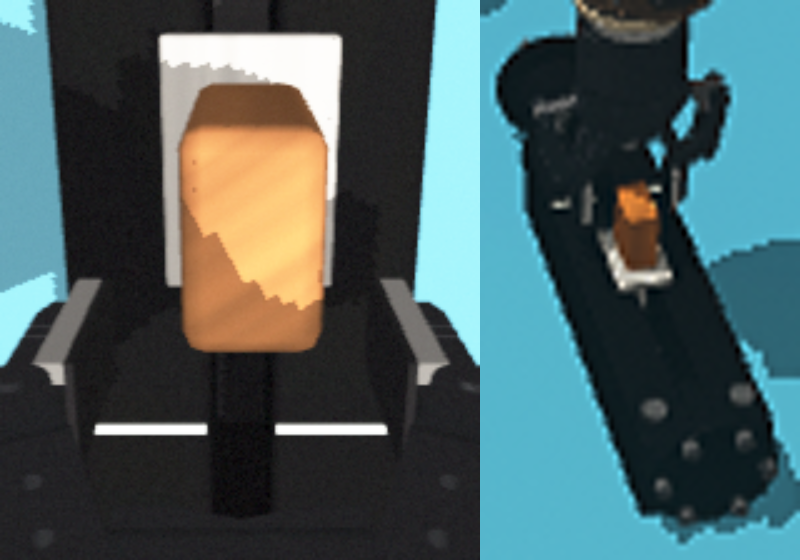

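Run:
```python
from h import *
d=np.load("pics/3.npz");c=dict(R=d["R"],t=d["t"],intrinsics=d["K"])
X=np.array([.392,.920]);Y=np.array([.920,-.392])
f=lambda x,y:(160+x*.4,120+y*.4)
L=ray("wrist",*f(241,429),.07,c)[:2]
q=lambda n,x,y,z:print(n,z,((ray("wrist",*f(x,y),z,c)[:2]-L)@np.c_[X,Y]).round(4))
for z in(.078,.094):
    for n,x,y in(("tl",160,35),("tr",342,35),("ll",166,284),("lr",332,284)):q(n,x,y,z)
for n,x,y in(("lineL",95,429),("lineR",387,429),("slotend",241,512),("TCP",0,0)):q(n,x,y,.07)
print((d["p"][:2]-L)@np.c_[X,Y])
```

```text
tl 0.078 [ 0.1049 -0.0175]
tr 0.078 [0.1049 0.0218]
ll 0.078 [ 0.0463 -0.018 ]
lr 0.078 [0.0463 0.0218]
tl 0.094 [ 0.1062 -0.0156]
tr 0.094 [0.1062 0.0196]
ll 0.094 [ 0.0537 -0.0161]
lr 0.094 [0.0537 0.0195]
lineL 0.07 [-0.     -0.0394]
lineR 0.07 [0.     0.0394]
slotend 0.07 [-0.0271 -0.    ]
TCP 0.07 [ 0.112 -0.054]
[ 0.04523915 -0.00052885]
```

Once released, the key settled flat: its flange measures 39.5 × 59 mm at z = 78 mm, so it is in the pocket. Its leading edge is still about 46 mm short of the line, so the pads slid along the grip. I'm regripping lower, slightly towards the trailing side, at 120 N.

Emit:
drive_tool(
  linear=[
    [0.3,0.03,0],
    [0.3,0,0],
    [0.275,0,0],
    [0,0,0.1],
    [0,0,0.06],
    [0,0,0],
  ],
  rotation=[
    [0,0,0],
    [0,0,0],
    [0,0,0],
    [0,0,0],
    [0,0,0],
    [0,0,0],
  ],
)

```text
clock: 10.98
tcp_pos: [0.5598, -0.001, 0.0817]
tcp_rot: [-0.0, 0.834, 0.551, -0.0]
force: [0.0, -0.4, 1.1]
grip_width: 0.646
grasp_force: 0.0
```

Emit:
drive_tool(
  linear=[
    [0,0,0],
    [0,0,0],
    [0,0,0],
    [0,0,0],
    [0,0,0],
    [0,0,0],
  ],
  rotation=[
    [0,0,0],
    [0,0,0],
    [0,0,0],
    [0,0,0],
    [0,0,0],
    [0,0,0],
  ],
  grip=0,
  force=120,
)

```text
clock: 11.48
tcp_pos: [0.5602, -0.0016, 0.0828]
tcp_rot: [0.0, 0.834, 0.551, 0.0]
force: [-0.6, -1.3, 5.0]
grip_width: 0.269
grasp_force: 118.0
```

Emit:
drive_tool(
  linear=[
    [0,0,0.03],
    [-0.05,0,0.03],
    [-0.05,0,0],
    [-0.05,0,0],
    [-0.05,0,0],
  ],
  rotation=[
    [0,0,0],
    [0,0,0],
    [0,0,0],
    [0,0,0],
    [0,0,0],
  ],
)

```text
clock: 11.9
tcp_pos: [0.5592, -0.0055, 0.083]
tcp_rot: [0.0, 0.835, 0.55, 0.004]
force: [5.5, 33.8, 30.1]
grip_width: 0.265
grasp_force: 122.0
```

Emit:
drive_tool(
  linear=[
    [0,0,-0.05],
    [-0.04,0,0],
    [-0.04,0,0],
    [0,0,0],
  ],
  rotation=[
    [0,0,0],
    [0,0,0],
    [0,0,0],
    [0,0,0],
  ],
)

```text
clock: 12.23
tcp_pos: [0.5569, -0.0104, 0.083]
tcp_rot: [0.0, 0.835, 0.551, 0.002]
force: [2.9, 10.5, 9.6]
grip_width: 0.262
grasp_force: 120.2
```

Emit:
drive_tool(
  linear=[
    [-0.05,0,0],
    [-0.05,0,0],
    [-0.05,0,0],
    [-0.05,0,0],
    [0,0,0],
  ],
  rotation=[
    [0,0,0],
    [0,0,0],
    [0,0,0],
    [0,0,0],
    [0,0,0],
  ],
)

```text
clock: 12.65
tcp_pos: [0.5537, -0.0179, 0.083]
tcp_rot: [0.0, 0.835, 0.551, 0.002]
force: [3.4, 11.1, 9.3]
grip_width: 0.267
grasp_force: 120.1
```

```bash
python3 look.py 4
```

```text
12.65 [ 0.55368838 -0.01788725  0.08299557] [ 3.4 11.1  9.3]
```

View pics/m4.png

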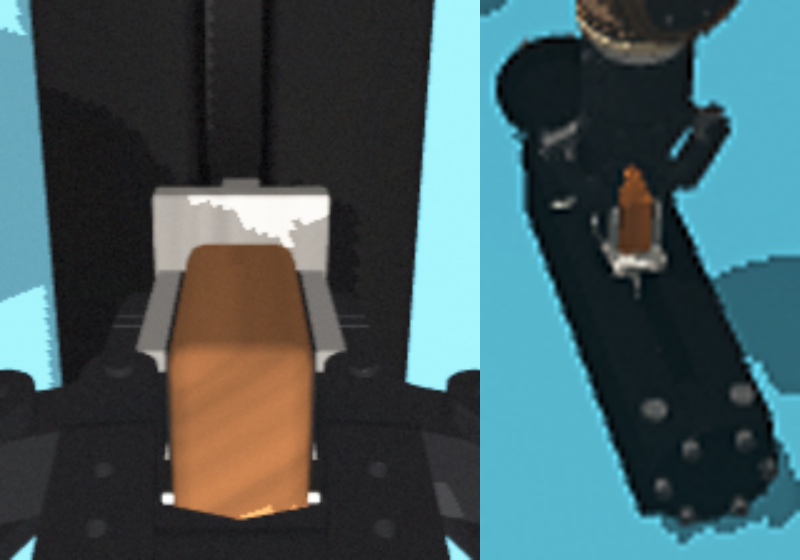

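Run:
```python
from h import *
from scipy.optimize import brentq
d=np.load("pics/4.npz");c=dict(R=d["R"],t=d["t"],intrinsics=d["K"])
X=np.array([.392,.920]);Y=np.array([.920,-.392])
f=lambda x,y:(160+x*.4,120+y*.4)
w=lambda z,a,b:np.linalg.norm(ray("wrist",*f(*a),z,c)-ray("wrist",*f(*b),z,c))
for a,b in(((152,188),(330,188)),((154,197),(330,197)),((152,275),(330,275))):
    z=brentq(lambda z:w(z,a,b)-.040,.05,.12);m=ray("wrist",*f((a[0]+b[0])/2,a[1]),z,c)
    print(z,((m-d["p"])[:2])@np.c_[X,Y],[((ray("wrist",*f(241,a[1]),zz,c)-d["p"])[:2]@X).round(4) for zz in(.075,.08,.085,.09)])
```

```text
0.0759615231718013 [0.02622297 0.00056317] [np.float64(0.0259), np.float64(0.0274), np.float64(0.029), np.float64(0.0305)]
0.07484018416592278 [0.0237474  0.00079133] [np.float64(0.0238), np.float64(0.0254), np.float64(0.027), np.float64(0.0285)]
0.08142569357926822 [0.00745101 0.0005287 ] [np.float64(0.0046), np.float64(0.0068), np.float64(0.009), np.float64(0.0113)]
```

The key is level: the blade's lower rear face is visible only because of the camera's slant. It now moves with the tool, and about 28.7 mm remain.

Emit:
drive_tool(
  linear=[
    [-0.06,0,0],
    [-0.06,0,0],
    [-0.06,0,0],
    [-0.06,0,0],
    [-0.06,0,0],
    [0,0,0],
  ],
  rotation=[
    [0,0,0],
    [0,0,0],
    [0,0,0],
    [0,0,0],
    [0,0,0],
    [0,0,0],
  ],
)

```text
clock: 13.25
tcp_pos: [0.549, -0.029, 0.083]
tcp_rot: [0.0, 0.835, 0.551, 0.002]
force: [3.1, 10.1, 8.9]
grip_width: 0.266
grasp_force: 120.2
```

Emit:
drive_tool(
  linear=[
    [-0.06,0,0],
    [-0.06,0,0],
    [-0.06,0,0],
    [-0.06,0,0],
    [-0.06,0,0],
    [0,0,0],
  ],
  rotation=[
    [0,0,0],
    [0,0,0],
    [0,0,0],
    [0,0,0],
    [0,0,0],
    [0,0,0],
  ],
)

```text
clock: 13.75
tcp_pos: [0.5442, -0.0401, 0.083]
tcp_rot: [0.0, 0.835, 0.551, 0.002]
force: [2.7, 11.3, 10.1]
grip_width: 0.27
grasp_force: 120.2
```

Emit:
drive_tool(
  linear=[
    [0,0,0],
    [0,0,0],
    [0,0,0],
    [0,0,0],
    [0,0,0],
  ],
  rotation=[
    [0,0,0],
    [0,0,0],
    [0,0,0],
    [0,0,0],
    [0,0,0],
  ],
  grip=70,
)

```text
clock: 14.17
tcp_pos: [0.5431, -0.0411, 0.0819]
tcp_rot: [-0.0, 0.834, 0.551, -0.0]
force: [-0.2, 0.3, -0.4]
grip_width: 0.698
grasp_force: 0.0
```

Emit:
drive_tool(
  linear=[
    [0,0,-0.8],
    [0,0,-0.9],
    [0,0,-0.8],
    [0.5,0,0],
    [0.5,0,0],
    [0,0,0],
    [0,0,0],
  ],
  rotation=[
    [0,0,0],
    [0,0,0],
    [0,0,0],
    [0,0,0],
    [0,0,0],
    [0,0,0],
    [0,0,0],
  ],
)

```text
clock: 14.75
tcp_pos: [0.5588, -0.0038, 0.1819]
tcp_rot: [-0.0, 0.834, 0.552, -0.0]
force: [0.7, 0.2, 0.3]
grip_width: 0.699
grasp_force: 0.0
```

```bash
python3 look.py 5
```

```text
14.75 [ 0.55879553 -0.0037967   0.18192899] [0.7 0.2 0.3]
```

View pics/m5.png

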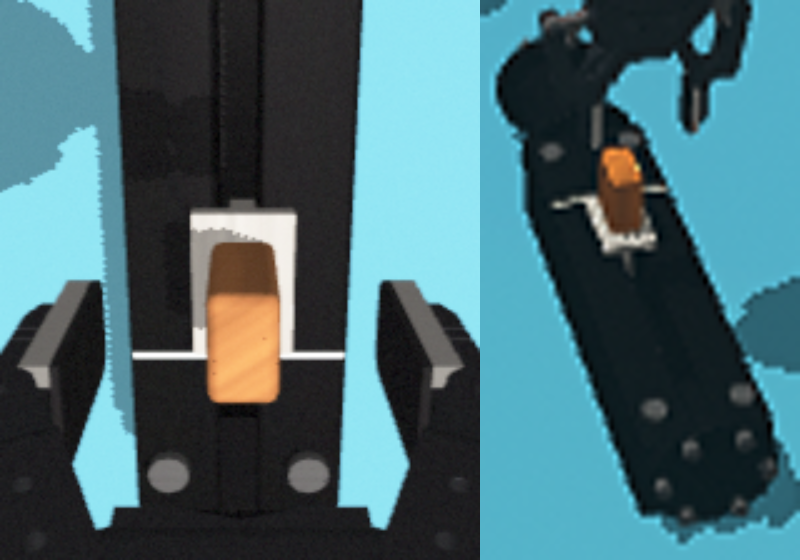

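The key stands flat with its flange just short of or at the line: flange front at mosaic y≈350 and line at y≈355. I'm measuring more finely with pixel profiles.

Run:
```python
from h import *
d=np.load("pics/5.npz");c=dict(R=d["R"],t=d["t"],intrinsics=d["K"])
g=cv2.imread("pics/w5.png").mean(2)
for n,a,b in(("lineL",216,233),("lineR",281,297),("flL",238,242),("flR",273,276)): print(n,g[252:272,a:b].mean(1).round(0).astype(int).tolist())
print("trail",g[198:212,250:265].mean(1).round(0).astype(int).tolist(), g[198:212,238:242].mean(1).round(0).astype(int).tolist())
X=np.array([.392,.920])
f=lambda v,z:round(float((ray("wrist",257,v,z,c)-d["p"])[:2]@X)*1000,2)
for v in(203,204,205,206):print(v,"z78",f(v,.078),"z70",f(v,.07))
for v in range(257,266):print(v,"z78",f(v,.078),"z70",f(v,.07))
```

```text
lineL [30, 29, 30, 30, 30, 30, 30, 32, 102, 254, 254, 174, 30, 30, 30, 30, 30, 30, 29, 28]
lineR [34, 34, 33, 34, 32, 33, 34, 35, 103, 254, 254, 176, 32, 33, 32, 32, 31, 30, 31, 32]
flL [238, 238, 238, 238, 238, 238, 238, 237, 238, 244, 254, 175, 28, 30, 29, 31, 31, 29, 31, 30]
flR [238, 238, 237, 237, 238, 238, 237, 238, 237, 244, 254, 176, 33, 30, 31, 32, 34, 33, 30, 31]
trail [20, 34, 67, 68, 70, 88, 101, 161, 238, 239, 239, 239, 238, 237] [38, 38, 35, 39, 35, 79, 101, 161, 236, 237, 237, 238, 238, 232]
203 z78 -10.93 z70 -13.62
204 z78 -11.92 z70 -14.64
205 z78 -12.91 z70 -15.66
206 z78 -13.9 z70 -16.68
257 z78 -67.42 z70 -71.95
258 z78 -68.53 z70 -73.1
259 z78 -69.65 z70 -74.25
260 z78 -70.77 z70 -75.4
261 z78 -71.88 z70 -76.56
262 z78 -73.01 z70 -77.71
263 z78 -74.13 z70 -78.88
264 z78 -75.26 z70 -80.04
265 z78 -76.39 z70 -81.21
```

Camera geometry puts the leading edge 5 mm short of the line's middle, which matches the dead reckoning. I'm regripping at the same place for the last stretch.

Emit:
drive_tool(
  linear=[
    [-0.5,0,0],
    [-0.5,0,0],
    [0,0,0.8],
    [0,0,0.9],
    [0,0,0.8],
    [0,0,0],
    [0,0,0],
  ],
  rotation=[
    [0,0,0],
    [0,0,0],
    [0,0,0],
    [0,0,0],
    [0,0,0],
    [0,0,0],
    [0,0,0],
  ],
)

```text
clock: 15.43
tcp_pos: [0.5425, -0.0415, 0.0813]
tcp_rot: [-0.001, 0.835, 0.551, -0.001]
force: [-0.0, -0.6, 0.3]
grip_width: 0.699
grasp_force: 0.0
```

Emit:
drive_tool(
  linear=[
    [0,0,0],
    [0,0,0],
    [0,0,0],
    [0,0,0],
    [0,0,0],
    [0,0,0],
  ],
  rotation=[
    [0,0,0],
    [0,0,0],
    [0,0,0],
    [0,0,0],
    [0,0,0],
    [0,0,0],
  ],
  grip=0,
  force=120,
)

```text
clock: 15.93
tcp_pos: [0.5439, -0.0412, 0.0841]
tcp_rot: [0.001, 0.834, 0.551, 0.001]
force: [-0.7, -0.9, 9.0]
grip_width: 0.269
grasp_force: 117.4
```

Emit:
drive_tool(
  linear=[
    [-0.03,0,0.01],
    [-0.03,0,0],
    [-0.03,0,0],
    [-0.03,0,0],
    [0,0,0],
  ],
  rotation=[
    [0,0,0],
    [0,0,0],
    [0,0,0],
    [0,0,0],
    [0,0,0],
  ],
)

```text
clock: 16.35
tcp_pos: [0.5431, -0.0435, 0.0843]
tcp_rot: [0.001, 0.835, 0.551, 0.003]
force: [4.5, 20.1, 14.8]
grip_width: 0.266
grasp_force: 118.3
```

Emit:
drive_tool(
  linear=[
    [0,0,-0.025],
    [0,0,0],
    [-0.02,0,0],
    [0,0,0],
  ],
  rotation=[
    [0,0,0],
    [0,0,0],
    [0,0,0],
    [0,0,0],
  ],
)

```text
clock: 16.68
tcp_pos: [0.5423, -0.0452, 0.0844]
tcp_rot: [0.001, 0.834, 0.551, 0.002]
force: [3.6, 9.8, 3.7]
grip_width: 0.268
grasp_force: 119.1
```

Emit:
drive_tool(
  linear=[
    [-0.018,0,0],
    [0,0,0],
    [0,0,0],
  ],
  rotation=[
    [0,0,0],
    [0,0,0],
    [0,0,0],
  ],
)

```text
clock: 16.93
tcp_pos: [0.542, -0.0459, 0.0844]
tcp_rot: [0.001, 0.835, 0.551, 0.002]
force: [3.0, 9.8, 2.6]
grip_width: 0.266
grasp_force: 119.1
```

Emit:
drive_tool(
  linear=[
    [0,0,0],
    [0,0,0],
    [0,0,0],
    [0,0,0],
    [0,0,0],
  ],
  rotation=[
    [0,0,0],
    [0,0,0],
    [0,0,0],
    [0,0,0],
    [0,0,0],
  ],
  grip=70,
)

```text
clock: 17.35
tcp_pos: [0.5407, -0.047, 0.0829]
tcp_rot: [0.0, 0.834, 0.551, 0.0]
force: [0.3, -0.1, 0.0]
grip_width: 0.698
grasp_force: 0.0
```

Emit:
drive_tool(
  linear=[
    [0,0,-0.8],
    [0,0,-0.9],
    [0,0,-0.8],
    [0.5,0,0],
    [0.5,0,0],
    [0,0,0],
    [0,0,0],
  ],
  rotation=[
    [0,0,0],
    [0,0,0],
    [0,0,0],
    [0,0,0],
    [0,0,0],
    [0,0,0],
    [0,0,0],
  ],
)

```text
clock: 17.93
tcp_pos: [0.5563, -0.0096, 0.1826]
tcp_rot: [-0.0, 0.834, 0.552, -0.0]
force: [0.1, -0.8, 0.1]
grip_width: 0.702
grasp_force: 0.0
```

```bash
python3 look.py 6
python3 - <<'E'
from h import *
d=np.load("pics/6.npz");c=dict(R=d["R"],t=d["t"],intrinsics=d["K"])
g=cv2.imread("pics/w6.png").mean(2)
for n,a,b in(("lineL",216,233),("lineR",281,297),("flL",238,242),("flR",273,276)): print(n,g[252:272,a:b].mean(1).round(0).astype(int).tolist())
print("trail",g[198:216,238:242].mean(1).round(0).astype(int).tolist())
X=np.array([.392,.920])
f=lambda v,z:round(float((ray("wrist",257,v,z,c)-d["p"])[:2]@X)*1000,2)
for v in(205,208,210,212):print(v,"z78",f(v,.078))
for v in range(257,268):print(v,"z78",f(v,.078),"z70",f(v,.07))
E
```

```text
17.9333 [ 0.55634824 -0.00960683  0.18262739] [ 0.1 -0.8  0.1]
lineL [30, 31, 101, 254, 254, 236, 30, 30, 29, 28, 29, 30, 29, 30, 30, 30, 28, 29, 29, 30]
lineR [32, 33, 80, 248, 254, 236, 32, 32, 32, 32, 33, 31, 31, 32, 32, 31, 31, 31, 31, 31]
flL [238, 238, 237, 239, 239, 238, 236, 105, 30, 32, 32, 32, 32, 29, 29, 31, 31, 31, 31, 30]
flR [238, 238, 238, 238, 238, 238, 236, 110, 33, 33, 32, 31, 32, 30, 33, 33, 33, 28, 29, 34]
trail [36, 31, 49, 97, 110, 226, 238, 238, 238, 237, 222, 191, 156, 155, 156, 156, 156, 157]
205 z78 -13.15
208 z78 -16.14
210 z78 -18.14
212 z78 -20.15
257 z78 -67.82 z70 -72.35
258 z78 -68.94 z70 -73.5
259 z78 -70.06 z70 -74.65
260 z78 -71.18 z70 -75.81
261 z78 -72.3 z70 -76.97
262 z78 -73.42 z70 -78.13
263 z78 -74.55 z70 -79.3
264 z78 -75.68 z70 -80.46
265 z78 -76.81 z70 -81.63
266 z78 -77.95 z70 -82.8
267 z78 -79.09 z70 -83.98
```

View pics/m6.png

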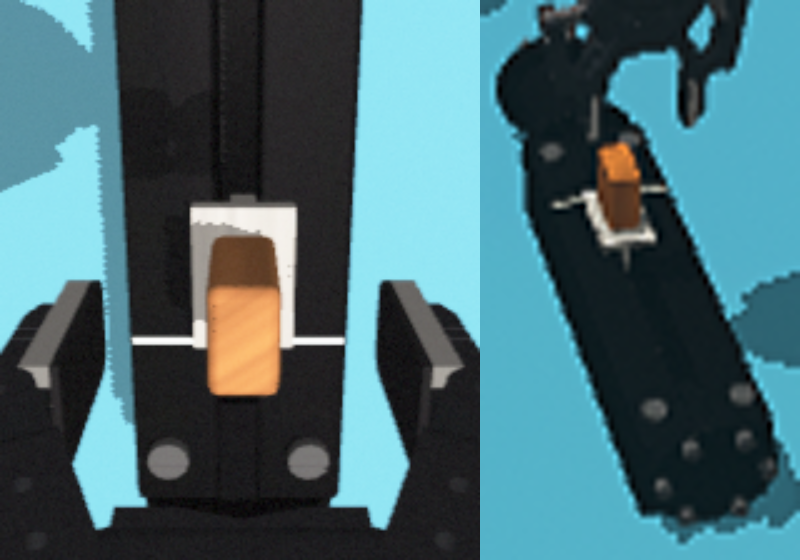

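The key stands flat on the guide. Its leading edge lies on the scribed line, within about 1 mm of the line's middle, and the gripper is clear of everything. I'm handing in.

```bash
python3 -c "
from bench import order; print(order.finish_job())"
```

```text
the job is handed in; nothing more can be done
None
```

The job is handed in at about 18 s: the key dropped into the gate's pocket, drew the gate on and was left standing flat, its flange's leading edge on the scribed line (about 1 mm short of the line's middle by camera) and the gripper clear.

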